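Set the stock tags of the scenery rack

TASK

Two of the four bins in the stock rack are full and two are nearly empty, but some tags are wrong. With a fingertip, gently push over the tags that are wrong, so that each full bin's tag leans back over its bin with the solid-disc face up and each nearly empty bin's tag leans out to the front with the open-ring face up. Only push the tags, never pinch them, and do not lift, shove or knock over anything else on the rack or table.

Things in the scene. Friction and masses are not known exactly. Their poses are not given: they have to be found in the camera images.
- rack: fixed stock rack: plywood base 464 mm along its y, from x = -85 (front, robot's side) to 215 mm; four tags in a row, four grey bins behind them, 110 mm apart. Origin on the table under the middle of the line of tag pins. Bins: front lip at x = 51 mm, 47 mm above the table; sides and back 86 mm above it. Two bins are heaped full; in the other two one or two pieces lie on the floor
- tag_1 (a joint): tip-over plywood tag, 56 mm wide, 6 thick, 80 long from the pin at its lower edge, 32 g; it drops by its weight to the nearer wire rest. rad: 0 upright; +0.70 leaning back over its bin, disc face up; -0.70 leaning out to the front, ring face up. At rest its free edge is 52 mm to that side of the pin and 111 mm above the table; upright 130 mm. A push also has to raise that edge
- pivot_1 (a point): middle of the pin of tag 1, 50 mm above the table; axes as the rack's (x towards the bin, y along the pin). Steel bracket and wire rests reach 66 mm above the table and 20 mm either side of the pin. Tag 1 speaks for the bin right behind it, whose middle is 125 mm behind the pin along x
- disc_1: the leaf of tag 1 with the dark solid disc (40 mm across): the face that says full. Origin at the leaf's centre, 42 mm from the pin; its outward side is its own -x
- ring_1: the leaf of tag 1 with the dark open ring (44 mm across): the face that says reorder. Origin at the leaf's centre, 42 mm from the pin; its outward side is its own +x
- tag_2 (a joint): tip-over plywood tag, 56 mm wide, 6 thick, 80 long from the pin at its lower edge, 32 g; it drops by its weight to the nearer wire rest. rad: 0 upright; +0.70 leaning back over its bin, disc face up; -0.70 leaning out to the front, ring face up. At rest its free edge is 52 mm to that side of the pin and 111 mm above the table; upright 130 mm. A push also has to raise that edge
- pivot_2 (a point): middle of the pin of tag 2, 50 mm above the table; axes as the rack's (x towards the bin, y along the pin). Steel bracket and wire rests reach 66 mm above the table and 20 mm either side of the pin. Tag 2 speaks for the bin right behind it, whose middle is 125 mm behind the pin along x
- disc_2: the leaf of tag 2 with the dark solid disc (40 mm across): the face that says full. Origin at the leaf's centre, 42 mm from the pin; its outward side is its own -x
- ring_2: the leaf of tag 2 with the dark open ring (44 mm across): the face that says reorder. Origin at the leaf's centre, 42 mm from the pin; its outward side is its own +x
- tag_3 (a joint): tip-over plywood tag, 56 mm wide, 6 thick, 80 long from the pin at its lower edge, 32 g; it drops by its weight to the nearer wire rest. rad: 0 upright; +0.70 leaning back over its bin, disc face up; -0.70 leaning out to the front, ring face up. At rest its free edge is 52 mm to that side of the pin and 111 mm above the table; upright 130 mm. A push also has to raise that edge
- pivot_3 (a point): middle of the pin of tag 3, 50 mm above the table; axes as the rack's (x towards the bin, y along the pin). Steel bracket and wire rests reach 66 mm above the table and 20 mm either side of the pin. Tag 3 speaks for the bin right behind it, whose middle is 125 mm behind the pin along x
- disc_3: the leaf of tag 3 with the dark solid disc (40 mm across): the face that says full. Origin at the leaf's centre, 42 mm from the pin; its outward side is its own -x
- ring_3: the leaf of tag 3 with the dark open ring (44 mm across): the face that says reorder. Origin at the leaf's centre, 42 mm from the pin; its outward side is its own +x
- tag_4 (a joint): tip-over plywood tag, 56 mm wide, 6 thick, 80 long from the pin at its lower edge, 32 g; it drops by its weight to the nearer wire rest. rad: 0 upright; +0.70 leaning back over its bin, disc face up; -0.70 leaning out to the front, ring face up. At rest its free edge is 52 mm to that side of the pin and 111 mm above the table; upright 130 mm. A push also has to raise that edge
- pivot_4 (a point): middle of the pin of tag 4, 50 mm above the table; axes as the rack's (x towards the bin, y along the pin). Steel bracket and wire rests reach 66 mm above the table and 20 mm either side of the pin. Tag 4 speaks for the bin right behind it, whose middle is 125 mm behind the pin along x
- disc_4: the leaf of tag 4 with the dark solid disc (40 mm across): the face that says full. Origin at the leaf's centre, 42 mm from the pin; its outward side is its own -x
- ring_4: the leaf of tag 4 with the dark open ring (44 mm across): the face that says reorder. Origin at the leaf's centre, 42 mm from the pin; its outward side is its own +x
- stumps_full: heap of cut twig stumps that fills a bin (tops about 60 mm above the table near the bin's front, 85 mm at the back). Origin at the middle of the heap's underside, on the bin's floor
- stones_full: heap of field stones that fills a bin, same size and origin as the heap of stumps
- paint_pot: small clear paint pot with a white cap, 32 mm across, 37 mm tall, standing on the rack's front ledge between two tags. Origin under its middle. Not part of the job
- glue: white glue bottle with a pointed nozzle, 29 mm across, 72 mm tall, on the front ledge between two tags. Origin under its middle. Not part of the job
- tree_stump: model tree stump, 30 mm across the foot, 41 mm tall, on the front ledge between two tags. Origin under its middle. Not part of the job
- brush_pot: black pot with brushes standing in it, 76 mm across, pot 100 mm and short brushes up to 177 mm tall, on the table beside the rack's left end (+y). Origin under its middle. Not part of the job
- cups: stack of white mixing cups, 58 mm across, 96 mm tall, on the table beside the rack's right end (-y). Origin under its middle. Not part of the job

How it is judged (in metres and radians):
At the end, for the whole second after the job is handed in: Every tag lies against the right rest: the tag of each bin with a full heap at more than +0.6 rad (leaning over its bin, disc face up), the tag of each nearly empty bin at less than -0.6 rad (leaning to the front, ring face up) ((((horizontal distance between pivot_1 and stumps_full below 0.143 m or horizontal distance between pivot_1 and stones_full below 0.143 m) and value of joint tag_1 above 0.6 rad) or (not (horizontal distance between pivot_1 and stumps_full below 0.143 m or horizontal distance between pivot_1 and stones_full below 0.143 m) and value of joint tag_1 below -0.6 rad)) and (((horizontal distance between pivot_2 and stumps_full below 0.143 m or horizontal distance between pivot_2 and stones_full below 0.143 m) and value of joint tag_2 above 0.6 rad) or (not (horizontal distance between pivot_2 and stumps_full below 0.143 m or horizontal distance between pivot_2 and stones_full below 0.143 m) and value of joint tag_2 below -0.6 rad)) and (((horizontal distance between pivot_3 and stumps_full below 0.143 m or horizontal distance between pivot_3 and stones_full below 0.143 m) and value of joint tag_3 above 0.6 rad) or (not (horizontal distance between pivot_3 and stumps_full below 0.143 m or horizontal distance between pivot_3 and stones_full below 0.143 m) and value of joint tag_3 below -0.6 rad)) and (((horizontal distance between pivot_4 and stumps_full below 0.143 m or horizontal distance between pivot_4 and stones_full below 0.143 m) and value of joint tag_4 above 0.6 rad) or (not (horizontal distance between pivot_4 and stumps_full below 0.143 m or horizontal distance between pivot_4 and stones_full below 0.143 m) and value of joint tag_4 below -0.6 rad))); the robot touches nothing.
It fails at once if one of the other things (paint pot, glue, stump, brush pot, cups) is lifted, or shoved or knocked more than 25 mm (distance of any of paint_pot, glue, tree_stump, brush_pot, cups from where it was at the start of the episode above 0.025 m).
It fails at once if a standing thing is knocked over (angle between any of paint_pot, glue, tree_stump, brush_pot, cups's own z axis and vertical above 0.5 rad).
It fails at once if a tag is pinched between the fingers (both leaves pressed with more than 2 N at once) ((contact force between the fingers and disc_1 above 2 N and contact force between the fingers and ring_1 above 2 N) or (contact force between the fingers and disc_2 above 2 N and contact force between the fingers and ring_2 above 2 N) or (contact force between the fingers and disc_3 above 2 N and contact force between the fingers and ring_3 above 2 N) or (contact force between the fingers and disc_4 above 2 N and contact force between the fingers and ring_4 above 2 N)).
It fails at once if a tag is pushed with more than 20 N (contact force between the fingers and disc_1 above 20 N or contact force between the fingers and ring_1 above 20 N or contact force between the fingers and disc_2 above 20 N or contact force between the fingers and ring_2 above 20 N or contact force between the fingers and disc_3 above 20 N or contact force between the fingers and ring_3 above 20 N or contact force between the fingers and disc_4 above 20 N or contact force between the fingers and ring_4 above 20 N).
It also fails if it takes over 38 s, if anything falls off the work surface, if the arm or the gripper's body presses on something with over 40 N, if the wrist force passes 120 N, or if a joint passes its speed limit or range.

ROBOT

A 6-joint arm with a two-finger parallel gripper is mounted at the origin on the work surface. World frame = base frame: x ahead of the robot, y to its left, z up, the work surface at z = 0. Lengths are in m, angles in degrees, forces in N, time in s.
With the tool pointing down it reaches from about 0.375 to 0.925 m from the base axis. Payload 5.7 kg.
Tool frame: the origin (TCP) lies between the finger pads; the fingertips stand 22 mm ahead of it and the grasp point (between the pads) lies 3 mm ahead of it; z points along the fingers, y is the line along which they close (so a half turn about z gives the same grasp; the last joint's range is limited). The gripper opens to 88 mm and grips with 3 to 60 N. Pads are 20 mm wide; open, the fingers measure 115 mm over their backs; the gripper's body (75 mm by 178 mm) begins 61 mm behind the grasp point.
Start: joints at [63.306, 20.558, 86.54, -0, 72.909, -6.595], TCP at [0.206, 0.563, 0.245] pointing down, gripper open.
Joint ranges: [-170.27, 170.27], [-57.76, 135], [12.27, 136.19], [-55.21, 235.2], [11.17, 155.16], [-170.74, 170.74]. Speed limits (degrees/s): [136.94, 136.94, 180, 180, 180, 180].

INTERFACE

Orientations are given as [roll, pitch, yaw] about the fixed x, y, z axes, in that order (R = Rz(yaw) Ry(pitch) Rx(roll)).
In Python, from workcell import ctrl, optics gives the robot as it stands. The module is installed in compiled form; this text tells all that it offers.
- The arm moves only by the tool jog_arm, never from a script. Its arguments are lists of equal length, an entry for each row: "dr": the turn, a rotation vector about the world's x, y, z in degrees, a list of three; "delta_pos": the shift along the world's x, y, z in cm, a list of three; "gripper": the opening, from 0 (shut) to 1 (fully open). A call has 1 to 10 rows; each row shifts and turns the commanded pose from where the row before left it; what a row does not reach is not made up. A row lasts 1/12 s, in which the tool goes at most 41.7 mm and 7.16 degrees, less where a joint would pass 70% of its speed; a pose out of reach is approached as far as the arm can. A call is refused whole if a number of a shift passes 4.17 or a number of a turn 7.16, either way. A call with a gripper value outside its range is refused whole. The fingers move at their own pace and stop on an object; "squeeze" is the grip in N (left out, the last holds). Time passes only in rows, so rows that do not move let the fingers close. It gives the time, the measured TCP pose, the force, the opening and the grip force at its end, in the units of the state.
- ctrl.sense(): the state, without advancing time (a new reading comes with each control period).
- optics.read_camera(name): name is "scene" or "top" or "wrist"; returns a dict with "color" (400x640x3 uint8, red, green, blue), "fovy" (degrees; the focal length in pixels is half the picture's height over the tangent of half this angle, whatever the lens; pixels are square), "cx", "cy" (the principal point, pixels), "rvec" (rotation vector, rad) and "tvec" (3), from world to camera coordinates, as OpenCV has them; the wrist camera has in their place "tool_from_camera" (4x4, takes a point from camera to tool coordinates, whose origin is the TCP and whose axes are the flange's). Camera axes: x right, y down, z forward; pixel columns grow to the right and rows downward; lengths in m; the calibration is good to about 2 mm. The wrist camera is an equidistant fisheye: a pixel r from the principal point sees the ray r / f radians off the axis. A picture is of the moment at which its call begins: read the wrist's pose just before it. There is no depth.
- ctrl.job_done(): hands the job in; it is judged then, once.
The state is a dict: "t": time; "q": joint angles; "joint_vel": joint speeds; "joint_efforts": joint torques, N m; "position": TCP position; "eef_rot": TCP orientation; "contact_force": force on the tool from outside, world axes, zero at the start; "torque": the same for the moment, N m; "opening": opening from 0.0 (shut) to 1.0 (fully open); "grip_force": force on a finger pad.
Only numpy, scipy, OpenCV 4.12 (cv2) and the standard library are available. Lean on these libraries where they do the work, as an engineer would, in place of code of your own. Each camera call takes 0.05 s, during which the arm holds its last target. There are 200 camera calls.

## Working session

There is one attempt and no reset: what is moved stays moved. The work goes in short steps, Python scripts to look and compute and a tool call to move; the robot and the scene stay as the last step left them, time stands still between calls to the robot, and variables do not carry over. Pictures are saved under pics/ and viewed, at most 10 in all, crops included, and the job is handed in when it is done.

Besides the shell and the picture viewer there is one more tool, called after "Emit:" as name(argument=value, ...), one argument or row to a line, values as JSON. jog_arm: Moves the arm, as the interface text tells. Its arguments: {"type":"object","properties":{"dr":{"type":"array"},"delta_pos":{"type":"array"},"gripper":{"type":"array"},"squeeze":{"type":"number"}},"required":["dr","delta_pos","gripper"]}

```bash
mkdir -p pics; python3 - <<'E'
from workcell import ctrl, optics
import cv2,pickle
s=ctrl.sense();print(s['t'],s['position'],s['eef_rot'],s['opening'])
d={}
for n in("scene","top"):
    c=optics.read_camera(n);d[n]=c
    cv2.imwrite(f"pics/{n}.png",c["color"][:,:,::-1]);print(n,c['fovy'],c['cx'],c['cy'],c['rvec'],c['tvec'])
pickle.dump(d,open('cams.pkl','wb'))
E
```

```text
0.0 [0.2058964  0.56288419 0.24382382] [-1.79897493e+02 -1.25413180e-02  1.59901109e+02] 1.0013591430657802
scene 48.71469202363952 324.48597427269954 198.95712183739067 [ 2.31225229  0.78198846 -0.27191427] [-0.51741072 -0.21603723  1.3439929 ]
top 45.4920006628293 324.95735659443193 198.43404584903368 [ 2.19226534 -2.14878859  0.13472921] [0.01428058 0.61401209 1.02885444]
```

View pics/scene.png

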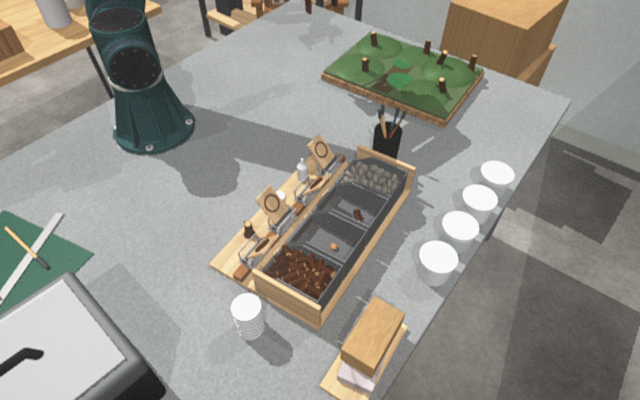

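View pics/top.png

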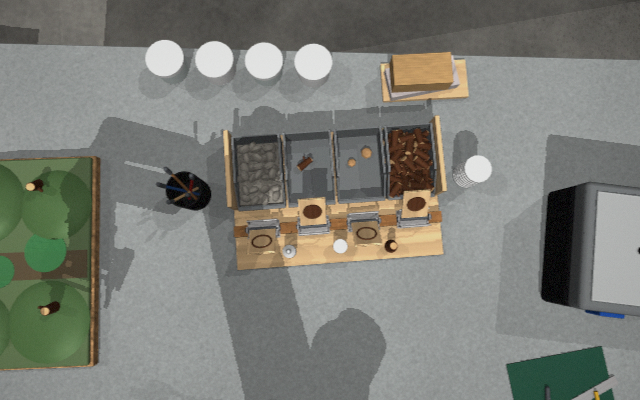

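Scene: stones heap (top 260,170) and stumps heap (412,160) are full, the middle bins (310,165), (360,165) nearly empty. Top view tags, left to right: ring out (261,241, wrong), disc back (312,212, wrong), ring out (366,234, right), disc back (416,204, right). Glue is at (289,252), paint pot at (340,246) and stump at (391,246).

```bash
cat > h.py <<'E'
import numpy as np,cv2
def ray(c,uv,z):
    f=200/np.tan(np.radians(c['fovy']/2));R=cv2.Rodrigues(np.array(c['rvec'],float))[0];t=np.array(c['tvec'],float).ravel()
    d=R.T@np.array([(uv[0]-c['cx'])/f,(uv[1]-c['cy'])/f,1]);o=-R.T@t
    return o+d*(z-o[2])/d[2]
E
python3 - <<'E'
import pickle,numpy as np,cv2
from h import *
d=pickle.load(open('cams.pkl','rb'));c=d['top'];im=c['color']
P=[]
for (u,v) in [(261,241),(312,212),(366,234),(416,204)]:
    r=im[v-11:v+12,u-14:u+15].astype(int); g=r.sum(2)
    m=((g<230)).astype(np.uint8)
    n,l,st,ce=cv2.connectedComponentsWithStats(m,connectivity=8)
    # component closest to the centre by bbox
    best=min([k for k in range(1,n) if st[k,4]>25],key=lambda k:np.hypot(*(ce[k]-[14,11])))
    x,y,w,h,a=st[best]; uv=(u-14+x+(w-1)/2,v-11+y+(h-1)/2)
    p=ray(c,uv,.084);P.append(p);print(uv,w,h,a,p.round(4))
P=np.array(P)[:,:2]
L=np.array([[-.0247,.165],[.0247,.055],[-.0247,-.055],[.0247,-.165]])
A=L-L.mean(0);B=P-P.mean(0);H=A.T@B;th=np.arctan2(H[0,1]-H[1,0],H[0,0]+H[1,1])
R=np.array([[np.cos(th),-np.sin(th)],[np.sin(th),np.cos(th)]]);o=P.mean(0)-R@L.mean(0)
print('yaw',np.degrees(th),'o',o,'res mm',((L@R.T+o-P)*1e3).round(1))
for y in(.165,.055,-.055,-.165):print('pivot',(R@[0,y]+o).round(4))
for n,uv,z in(('glue',(289,252),.05),('glue nozzle',(289,247),.072),('paint',(340,246),.045),('stump',(391,246),.05),('cornerFR',(442,255),.008),('cornerFL',(237,269),.008),('brush',(190,190),.1)):
    p=ray(c,uv,z)[:2];print(n,p.round(3),'local',(R.T@(p-o)).round(3))
E
```

```text
(np.float64(261.0), np.float64(241.0)) 21 13 76 [0.5154 0.1596 0.084 ]
(np.float64(312.0), np.float64(211.5)) 19 14 196 [0.5797 0.0541 0.084 ]
(np.float64(366.0), np.float64(233.0)) 21 13 72 [ 0.5365 -0.0607  0.084 ]
(np.float64(416.0), np.float64(203.5)) 19 14 194 [ 0.6012 -0.1665  0.084 ]
yaw 5.921417849270454 o [ 0.55821057 -0.00339822] res mm [[ 1.2 -1.4]
 [-2.6 -0.2]
 [ 2.8  0.1]
 [-1.4  1.5]]
pivot [0.5412 0.1607]
pivot [0.5525 0.0513]
pivot [ 0.5639 -0.0581]
pivot [ 0.5752 -0.1675]
glue [0.494 0.102] local [-0.053  0.112]
glue nozzle [0.504 0.101] local [-0.043  0.11 ]
paint [ 0.509 -0.008] local [-0.05  0.  ]
stump [ 0.511 -0.119] local [-0.059 -0.11 ]
cornerFR [ 0.493 -0.241] local [-0.089 -0.229]
cornerFL [0.453 0.22 ] local [-0.081  0.233]
brush [0.618 0.309] local [0.092 0.304]
```

Emit:
jog_arm(
  dr=[
    [0,0,-6.4],
    [0,0,-6.4],
    [0,0,-6.4],
    [0,0,-6.4],
    [0,0,-6.4],
    [0,0,-6.4],
    [0,0,-6.4],
    [0,0,-6.4],
    [0,0,-6.4],
    [0,0,-6.4],
  ],
  delta_pos=[
    [1.8,-2.9,0],
    [1.8,-2.9,0],
    [1.8,-2.9,0],
    [1.8,-2.9,0],
    [1.8,-2.9,0],
    [1.8,-2.9,0],
    [1.8,-2.9,0],
    [1.8,-2.9,0],
    [1.8,-2.9,0],
    [1.8,-2.9,0],
  ],
  gripper=[0,0,0,0,0,0,0,0,0,0],
)

```text
t: 0.93
position: [0.3865, 0.2718, 0.2444]
eef_rot: [-180.0, 0.0, 95.6]
contact_force: [1.1, -0.7, -0.8]
opening: 0.278
grip_force: 0.0
```

Emit:
jog_arm(
  dr=[
    [0,0,0],
    [0,0,0],
    [0,0,0],
    [0,0,0],
    [0,0,0],
    [0,0,0],
  ],
  delta_pos=[
    [1.4,-2.4,0],
    [1.4,-2.4,0],
    [1.4,-2.4,0],
    [1.4,-2.4,0],
    [1.4,-2.4,0],
    [0,0,0],
  ],
  gripper=[0,0,0,0,0,0],
)

```text
t: 1.43
position: [0.4585, 0.15, 0.2446]
eef_rot: [179.9, 0.1, 95.7]
contact_force: [0.2, -0.4, -0.3]
opening: 0.007
grip_force: 0.0
```

```bash
python3 - <<'E'
from workcell import ctrl, optics
import cv2
s=ctrl.sense();print(s['t'],s['position'],s['eef_rot'],s['opening'])
c=optics.read_camera("wrist");cv2.imwrite("pics/w1.png",c["color"][:,:,::-1]);print(c['fovy'],c['cx'],c['cy'],c['tool_from_camera'])
E
```

```text
1.4333 [0.45852779 0.15002307 0.24456409] [1.79932370e+02 1.07636291e-01 9.57301546e+01] 0.006787874327228885
65.70646984690485 315.85650711492667 198.5905386540762 [[-1.99151884e-04 -9.55216541e-01 -2.95907621e-01  8.09651302e-02]
 [ 9.99999532e-01  8.98588406e-05 -9.63092605e-04  7.52024235e-04]
 [ 9.46551903e-04 -2.95907675e-01  9.55216076e-01 -1.39625823e-01]
 [ 0.00000000e+00  0.00000000e+00  0.00000000e+00  1.00000000e+00]]
```

View pics/w1.png

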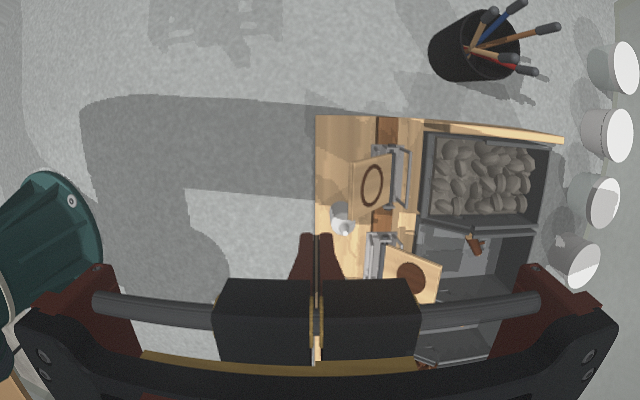

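Wrist view: tag 1 has its ring up at (372,185) in front of the stones bin. Tag 2 has its disc up at (412,272) in front of the nearly empty bin, with glue at (342,218) and the fingertips near (317,237). I'll check the ring position before lowering.

```bash
cat >> h.py <<'E'
from scipy.spatial.transform import Rotation as Ro
def wray(uv,z,pos,rpy,c):
    f=200/np.tan(np.radians(c['fovy']/2));x=np.array([uv[0]-c['cx'],uv[1]-c['cy']]);r=np.hypot(*x);a=r/f
    d=np.array([*(x/r*np.sin(a)),np.cos(a)]);T=np.array(c['tool_from_camera']);R=Ro.from_euler('xyz',rpy,degrees=True).as_matrix()
    o=R@T[:3,3]+pos;d=R@T[:3,:3]@d
    return o+d*(z-o[2])/d[2]
E
python3 - <<'E'
from workcell import ctrl,optics
from h import *
s=ctrl.sense();c=optics.read_camera('wrist')
for n,uv,z in(('ring1',(372,185),.084),('disc2',(412,272),.084),('glue tip',(342,232),.072)):
    print(n,wray(uv,z,s['position'],s['eef_rot'],c).round(4))
E
```

```text
ring1 [0.5138 0.1597 0.084 ]
disc2 [0.5784 0.0622 0.084 ]
glue tip [0.4915 0.1007 0.072 ]
```

Emit:
jog_arm(
  dr=[
    [0,0,0],
    [0,0,0],
    [0,0,0],
    [0,0,0],
    [0,0,0],
    [0,0,0],
  ],
  delta_pos=[
    [0,0,-2.6],
    [0,0,-2.6],
    [0,0,-2.6],
    [0,0,-2.6],
    [0,0,-2.6],
    [0,0,0],
  ],
  gripper=[0,0,0,0,0,0],
)

```text
t: 2.03
position: [0.4519, 0.1539, 0.1108]
eef_rot: [-179.5, 0.0, 96.0]
contact_force: [-0.1, -0.0, 1.0]
opening: 0.004
grip_force: 0.0
```

Emit:
jog_arm(
  dr=[
    [0,0,0],
    [0,0,0],
    [0,0,0],
    [0,0,0],
    [0,0,0],
    [0,0,0],
    [0,0,0],
    [0,0,0],
    [0,0,0],
    [0,0,0],
  ],
  delta_pos=[
    [0.5,0.05,0],
    [0.5,0.05,0],
    [0.5,0.05,0],
    [0.5,0.05,0],
    [0.5,0.05,0],
    [0.5,0.05,0],
    [0.5,0.05,0],
    [0.5,0.05,0],
    [0.5,0.05,0],
    [0.5,0.05,0],
  ],
  gripper=[0,0,0,0,0,0,0,0,0,0],
)

```text
t: 2.87
position: [0.5067, 0.1584, 0.1146]
eef_rot: [-180.0, -0.0, 95.9]
contact_force: [0.3, -0.1, -0.5]
opening: 0.005
grip_force: 0.0
```

Emit:
jog_arm(
  dr=[
    [0,0,0],
    [0,0,0],
    [0,0,0],
    [0,0,0],
    [0,0,0],
    [0,0,0],
    [0,0,0],
    [0,0,0],
    [0,0,0],
    [0,0,0],
  ],
  delta_pos=[
    [0.4,0.04,0],
    [0.4,0.04,0],
    [0.4,0.04,0],
    [0.4,0.04,0],
    [0.4,0.04,0],
    [0.4,0.04,0],
    [0.4,0.04,0],
    [0.4,0.04,0],
    [0.2,0,0],
    [0,0,0],
  ],
  gripper=[0,0,0,0,0,0,0,0,0,0],
)

```text
t: 3.7
position: [0.5409, 0.1617, 0.1147]
eef_rot: [180.0, -0.0, 95.9]
contact_force: [0.3, 0.5, -0.3]
opening: 0.003
grip_force: 0.0
```

Emit:
jog_arm(
  dr=[
    [0,0,0],
    [0,0,0],
    [0,0,0],
    [0,0,0],
    [0,0,0],
    [0,0,0],
    [0,0,0],
    [0,0,0],
    [0,0,0],
    [0,0,0],
  ],
  delta_pos=[
    [-1,-0.1,0],
    [-1,-0.1,0],
    [-1,-0.1,0],
    [0,0,2.5],
    [0,0,2.5],
    [0,0,2.5],
    [0,0,2.5],
    [0,0,2.0],
    [0,0,0],
    [0,0,0],
  ],
  gripper=[0,0,0,0,0,0,0,0,0,0],
)

```text
t: 4.53
position: [0.5096, 0.1587, 0.2354]
eef_rot: [179.9, -0.0, 95.9]
contact_force: [-1.1, -0.3, -1.0]
opening: 0.004
grip_force: 0.0
```

```bash
python3 - <<'E'
from workcell import ctrl, optics
import cv2
s=ctrl.sense();print(s['t'],s['position'],s['eef_rot'])
c=optics.read_camera("wrist");cv2.imwrite("pics/w2.png",c["color"][:,:,::-1])
E
```

```text
4.5333 [0.50958745 0.15868552 0.2354259 ] [ 1.79897404e+02 -9.99619883e-03  9.59126065e+01]
```

View pics/w2.png

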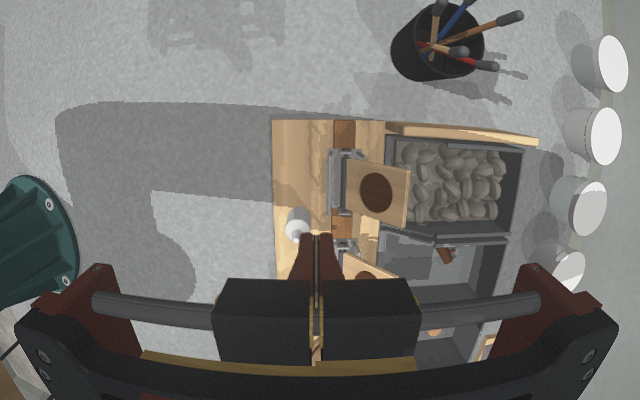

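Tag 1 now shows its disc at (376,193) over the stones bin. Next I push tag 2 from behind.

Emit:
jog_arm(
  dr=[
    [0,0,0],
    [0,0,0],
    [0,0,0],
    [0,0,0],
    [0,0,0],
    [0,0,0],
  ],
  delta_pos=[
    [2.6,-2.0,0],
    [2.6,-2.0,0],
    [2.6,-2.0,0],
    [2.6,-2.0,0],
    [2.6,-2.0,0],
    [0,0,0],
  ],
  gripper=[0,0,0,0,0,0],
)

```text
t: 5.08
position: [0.6435, 0.0548, 0.2322]
eef_rot: [180.0, 0.1, 95.7]
contact_force: [1.2, -0.3, -0.0]
opening: 0.005
grip_force: 0.0
```

```bash
python3 - <<'E'
from workcell import ctrl, optics
import cv2
s=ctrl.sense();print(s['t'],s['position'],s['eef_rot'])
c=optics.read_camera("wrist");cv2.imwrite("pics/w3.png",c["color"][:,:,::-1])
E
```

```text
5.0833 [0.6434967  0.05476641 0.23217433] [1.79999046e+02 1.06746748e-01 9.57362033e+01]
```

View pics/w3.png

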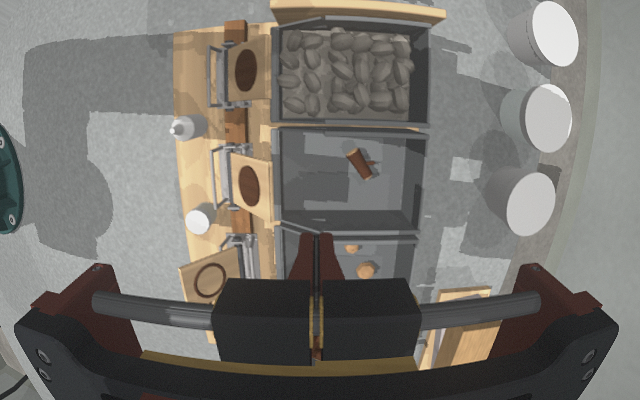

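The disc of tag 2 is at (249,186) behind glue and paint pot, and its bin has one stump piece. I'll check its place by ray before lowering.

```bash
python3 - <<'E'
from workcell import ctrl,optics
from h import *
s=ctrl.sense();c=optics.read_camera('wrist')
print(s['position'])
for n,uv,z in(('disc1',(246,70),.084),('disc2',(249,186),.084),('ring3',(210,280),.084)):
    print(n,wray(uv,z,s['position'],s['eef_rot'],c).round(4))
E
```

```text
[0.64091332 0.05661973 0.23202499]
disc1 [0.5651 0.1658 0.084 ]
disc2 [0.5756 0.0547 0.084 ]
ring3 [ 0.5316 -0.0602  0.084 ]
```

Emit:
jog_arm(
  dr=[
    [0,0,0],
    [0,0,0],
    [0,0,0],
    [0,0,0],
    [0,0,0],
    [0,0,0],
    [0,0,0],
  ],
  delta_pos=[
    [0,0,-2.4],
    [0,0,-2.4],
    [0,0,-2.4],
    [0,0,-2.4],
    [0,0,-2.4],
    [0,0,0],
    [0,0,0],
  ],
  gripper=[0,0,0,0,0,0,0],
)

```text
t: 5.77
position: [0.6372, 0.0596, 0.113]
eef_rot: [-179.7, -0.0, 96.0]
contact_force: [-0.2, -0.4, -0.2]
opening: 0.007
grip_force: 0.0
```

Emit:
jog_arm(
  dr=[
    [0,0,0],
    [0,0,0],
    [0,0,0],
    [0,0,0],
    [0,0,0],
    [0,0,0],
    [0,0,0],
    [0,0,0],
    [0,0,0],
    [0,0,0],
  ],
  delta_pos=[
    [-0.5,-0.05,0],
    [-0.5,-0.05,0],
    [-0.5,-0.05,0],
    [-0.5,-0.05,0],
    [-0.5,-0.05,0],
    [-0.5,-0.05,0],
    [-0.5,-0.05,0],
    [-0.5,-0.05,0],
    [-0.5,-0.05,0],
    [-0.5,-0.05,0],
  ],
  gripper=[0,0,0,0,0,0,0,0,0,0],
)

```text
t: 6.6
position: [0.5896, 0.0536, 0.1146]
eef_rot: [-180.0, -0.0, 95.9]
contact_force: [0.4, -0.4, -0.0]
opening: 0.004
grip_force: 0.0
```

Emit:
jog_arm(
  dr=[
    [0,0,0],
    [0,0,0],
    [0,0,0],
    [0,0,0],
    [0,0,0],
    [0,0,0],
    [0,0,0],
    [0,0,0],
    [0,0,0],
    [0,0,0],
  ],
  delta_pos=[
    [-0.4,-0.04,0],
    [-0.4,-0.04,0],
    [-0.4,-0.04,0],
    [-0.4,-0.04,0],
    [-0.4,-0.04,0],
    [-0.4,-0.04,0],
    [-0.4,-0.04,0],
    [-0.4,-0.04,0],
    [-0.4,-0.04,0],
    [0,0,0],
  ],
  gripper=[0,0,0,0,0,0,0,0,0,0],
)

```text
t: 7.43
position: [0.553, 0.05, 0.1145]
eef_rot: [-179.9, -0.0, 95.9]
contact_force: [-0.5, -1.0, -0.2]
opening: 0.005
grip_force: 0.0
```

Emit:
jog_arm(
  dr=[
    [0,0,0],
    [0,0,0],
    [0,0,0],
    [0,0,0],
    [0,0,0],
    [0,0,0],
    [0,0,0],
    [0,0,0],
    [0,0,0],
    [0,0,0],
  ],
  delta_pos=[
    [1,0.1,0],
    [1,0.1,0],
    [1,0.1,0],
    [0,0,2.5],
    [0,0,2.5],
    [0,0,2.5],
    [0,0,2.5],
    [0,0,2.5],
    [0,0,0],
    [0,0,0],
  ],
  gripper=[0,0,0,0,0,0,0,0,0,0],
)

```text
t: 8.27
position: [0.5866, 0.0531, 0.2414]
eef_rot: [179.7, 0.0, 95.9]
contact_force: [0.0, -0.6, -0.0]
opening: 0.008
grip_force: 0.0
```

```bash
python3 - <<'E'
from workcell import ctrl, optics
import cv2
s=ctrl.sense();print(s['t'],s['position'],s['contact_force'])
c=optics.read_camera("wrist");cv2.imwrite("pics/w4.png",c["color"][:,:,::-1])
E
```

```text
8.2667 [0.58659904 0.05310786 0.24137122] [ 0.00347527 -0.58700018 -0.02192301]
```

View pics/w4.png

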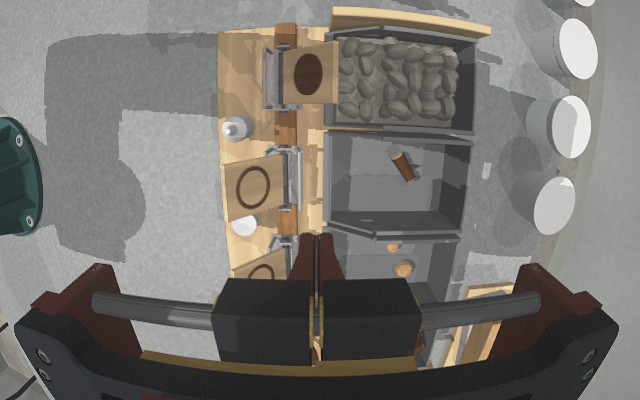

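Tag 1 shows its disc at (309,73), and tags 2 and 3 show rings at (254,187) and (262,275). Glue and paint pot are still standing, tag 4 was never touched, and the arm is clear.

```bash
python3 -c "
from workcell import ctrl
print(ctrl.job_done())"
```

```text
the job is handed in; nothing more can be done
None
```

I pushed over the two wrong tags: the one at the stones bin now leans back with its disc up, and the one at the nearly empty bin beside it leans out with its ring up. The other two tags were already right, and the job is handed in at about 8 s, though the hand-in gave no verdict.

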